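# Move the bedside medicines to the caddy in reverse order

## Task

Move the four medicine containers from the bamboo tray into the light grey caddy, one to a compartment and in reverse order as seen from the robot: the leftmost in the tray goes to the rightmost compartment of the caddy, the second from the left to the second from the right, and so on. Set each one down upright without dropping it, and let go of them all.

Things in the scene. Friction and masses are not known exactly. Their poses are not given: they have to be found in the camera images.
- tray: bamboo tray, 76 mm (its x) x 256 mm (its y), base 6 mm thick, fixed; the source rack. Four square cells stand on it in a row along its y axis, centres at y = +90, +30, -30, -90 mm, x = 0. Origin at the centre of its underside, z up; its y axis points to the robot's left (up to about 25 degrees off), so y = +90 is the left end. It may be on the robot's left or right side; the caddy is then on the other.
- caddy: light grey plastic caddy in one piece, 64 mm (its x) x 244 mm (its y), 16 mm high, floor and walls 4 mm, fixed; the target rack. Three cross walls make four open compartments in a row along its y axis, each 56 x 56 mm inside, centres at y = +90, +30, -30, -90 mm, x = 0. Origin at the centre of its underside, z up; its y axis points to the robot's left (up to about 25 degrees off), so y = +90 is the left end.
- tube: tall slim metal tablet tube with white cap, upright: 30 mm diameter (cap 31), 98 mm high, about 70 g. Origin at the centre of its underside, z up.
- jar: short wide amber jar with white cap, upright: 43 mm diameter up to 44 mm height, cap 41 mm diameter, 56 mm high in all, about 120 g. Origin at the centre of its underside, z up.
- box: square upright green plastic tablet box, 36 x 36 mm, 64 mm high (lid, the top 12 mm, is 34 mm square), about 80 g; sides along its x and y axes, which are within about 7 degrees of the tray's. Origin at the centre of its underside, z up.
- spray: white nose-spray bottle, upright: body 36 mm diameter up to 56 mm height, then a shoulder and a thin grey nozzle to 90 mm, about 90 g. Origin at the centre of its underside, z up.
- cell_tube: square wooden cell in which the tablet tube stands at the start, 58 x 58 mm outside, wall and floor 4 mm, 12 mm high. One of the four alike cells on the tray; fixed, never to be moved; it marks that container's place in the starting row. Origin at the centre of its underside (6 mm above the nightstand top).
- cell_jar: square wooden cell in which the jar stands at the start, 58 x 58 mm outside, wall and floor 4 mm, 12 mm high. One of the four alike cells on the tray; fixed, never to be moved; it marks that container's place in the starting row. Origin at the centre of its underside (6 mm above the nightstand top).
- cell_box: square wooden cell in which the tablet box stands at the start, 58 x 58 mm outside, wall and floor 4 mm, 12 mm high. One of the four alike cells on the tray; fixed, never to be moved; it marks that container's place in the starting row. Origin at the centre of its underside (6 mm above the nightstand top).
- cell_spray: square wooden cell in which the spray bottle stands at the start, 58 x 58 mm outside, wall and floor 4 mm, 12 mm high. One of the four alike cells on the tray; fixed, never to be moved; it marks that container's place in the starting row. Origin at the centre of its underside (6 mm above the nightstand top).

How it is judged:
By the outcome, as a careful person would: the job done as asked, in the order asked, and still so for the second after the job is handed in, with the robot touching nothing.
It also fails if it takes over 112 s, if anything falls off the work surface, if the arm or the gripper's body presses on something with over 40 N, if the wrist force passes 120 N, or if a joint passes its speed limit or range.

## Robot

A 6-joint arm with a two-finger parallel gripper is mounted at the origin on the work surface. World frame = base frame: x ahead of the robot, y to its left, z up, the work surface at z = 0. Lengths are in m, angles in rad, forces in N, time in s.
With the tool pointing down it reaches from about 0.425 to 1.125 m from the base axis. Payload 14.9 kg.
Tool frame: the origin (TCP) lies on the centre line of the jaws, within the pads' length; the fingertips stand robot.finger_overhang ahead of it and the grasp point (between the pads) lies 3 mm ahead of it (robot.finger_overhang is the distance from the TCP to the fingertips, in m); z points along the fingers, y is the line along which they close (so a half turn about z gives the same grasp; the last joint's range is limited). The gripper opens to 91 mm and grips with 3 to 60 N. Pads are 32 mm wide; open, the fingers measure 118 mm over their backs; the gripper's body (76 mm by 178 mm) begins 60 mm behind the grasp point.
Start: joints at [-1.309, 0.379, 1.734, -0, 1.028, -0.033], TCP at [0.203, -0.67, 0.236] pointing down, gripper open.
Joint ranges: [-2.77, 2.77], [-0.74, 2.19], [0, 2.66], [-1.06, 4.2], [0.31, 2.87], [-3.08, 3.08]. Speed limits (rad/s): [1.89, 1.89, 2.39, 3.14, 3.14, 3.14].

## Interface

Orientations are given as a 3x3 rotation matrix whose columns are the frame's x, y, z axes.
In Python, from plant import robot, release, clamp, eyes, ticket gives the robot as it stands. Calls block until the motion is done:
- robot.reach(position, orientation): joint-space move of the TCP to a pose.
- robot.movel(position, rate=0.15, orientation=None): straight line of the TCP; orientation=None keeps the orientation; rate is the mean speed in m/s.
- robot.movej(angles): joint-space move.
- release() and clamp(squeeze=None): open the fingers fully, or close them until they stop; squeeze is the grip in N (None keeps the last).
- robot.wait(seconds).
- robot.solve_ik(position, orientation): joint angles nearest the present ones, or None.
- robot.sense(): the state.
- eyes.read_camera(name): name is "scene" or "top" or "wrist"; returns a dict with "img" (480x640x3 uint8, red, green, blue), "K" (3x3 intrinsics, pixels), "origin" and "orientation" of the camera in the world; the wrist camera has in their place "tool_from_camera" (4x4, takes a point from camera to tool coordinates, whose origin is the TCP and whose axes are the flange's). Camera axes: x right, y up, looking along -z (the intrinsics and any distortion apply to the point x, -y, -z); pixel columns grow to the right and rows downward; lengths in m; the calibration is good to about 2 mm. A picture is of the moment at which its call begins: read the wrist's pose just before it. There is no depth.
A pose or a line that the arm cannot do raises robot.IKError and nothing moves.
- ticket.sign_off(): hands the job in; it is judged then, once.
The state is a dict: "time_s": time; "joint_positions": joint angles; "dq": joint speeds; "joint_torque": joint torques, N m; "tool_pos": TCP position; "orientation": TCP orientation; "contact_force": force on the tool from outside, world axes, zero at the start; "moment": the same for the moment, N m; "grip_width": finger opening in m; "finger_force": force on a finger pad.
Only numpy, scipy, OpenCV 4.12 (cv2) and the standard library are available. Lean on these libraries where they do the work, as an engineer would, in place of code of your own. Each camera call takes 0.05 s, during which the arm holds its last target. There are 200 camera calls.

## Working session

There is one attempt and no reset: what is moved stays moved. The work goes in short steps, each a Python script; the robot and the scene stay as the last script left them, time stands still between calls to the robot, and variables do not carry over. Pictures are saved under pics/ and viewed, at most 14 in all, crops included, and the job is handed in when it is done.

```bash
mkdir -p pics; ls; python3 - <<'E'
from plant import robot, eyes
import cv2
for n in ("top","scene"):
    c=eyes.read_camera(n); cv2.imwrite(f"pics/{n}0.png",c["img"][:,:,::-1])
    print(n,c["K"],c["origin"],c["orientation"],[k for k in c])
print(robot.finger_overhang); s=robot.sense(); print(s["time_s"],s["orientation"],s["grip_width"])
print(eyes.read_camera("wrist")["tool_from_camera"])
E
```

```text
pics
top [[455.46496631   0.         319.70177113]
 [  0.         455.46496631 238.49587644]
 [  0.           0.           1.        ]] [0.42067249 0.00493778 0.83025467] [[ 0.01041452  0.99350835 -0.11328145]
 [-0.99953376  0.01359494  0.02733922]
 [ 0.0287018   0.11294391  0.99318673]] ['img', 'K', 'origin', 'orientation']
scene [[491.06722886   0.         314.37539249]
 [  0.         491.06722886 238.10906337]
 [  0.           0.           1.        ]] [ 1.24813211 -0.37021833  0.71319673] [[ 0.47349379 -0.5546576   0.68422115]
 [ 0.88051902  0.31759604 -0.35187925]
 [-0.02213342  0.76908238  0.63876632]] ['img', 'K', 'origin', 'orientation']
0.022
0.1 [[ 9.56870754e-01  2.90513868e-01 -2.30738229e-04]
 [ 2.90513956e-01 -9.56870320e-01  9.11837275e-04]
 [ 4.41148108e-05 -9.39543096e-04 -9.99999558e-01]] 0.09107194463692334
[[-3.07771200e-04  9.61778706e-01  2.73827730e-01  7.70292893e-02]
 [ 9.99999680e-01  4.98374575e-04 -6.26506863e-04  3.18613575e-04]
 [-7.39029738e-04  2.73827449e-01 -9.61778551e-01 -1.48738772e-01]
 [ 0.00000000e+00  0.00000000e+00  0.00000000e+00  1.00000000e+00]]
```

View pics/top0.png

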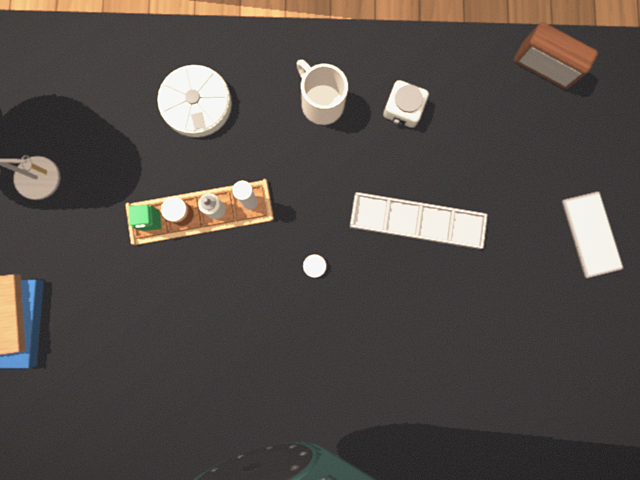

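View pics/scene0.png

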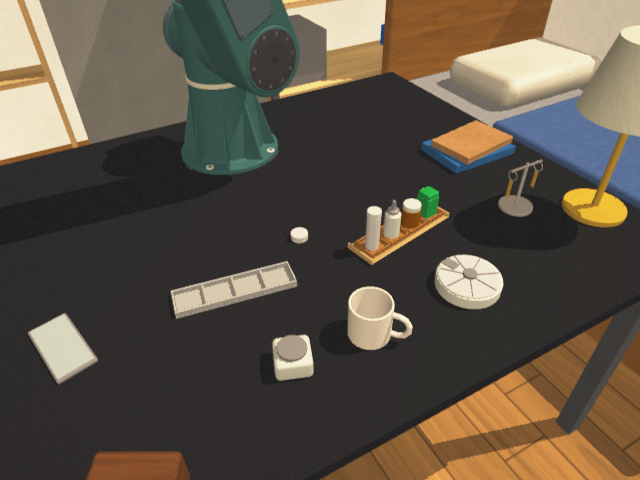

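The tray is on the left at about px (127–272, 181–243). From the left it holds box, jar, spray and tube. The caddy is on the right at about px (351–487, 193–248). Next I enlarge both.

```bash
python3 - <<'E'
import cv2
im=cv2.imread("pics/top0.png")
a=cv2.resize(im[172:252,120:280],None,fx=5,fy=5,interpolation=cv2.INTER_CUBIC)
cv2.imwrite("pics/ctray.png",a)
a=cv2.resize(im[185:257,340:500],None,fx=5,fy=5,interpolation=cv2.INTER_CUBIC)
cv2.imwrite("pics/ccad.png",a)
E
```

```text
(no output)
```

View pics/ctray.png

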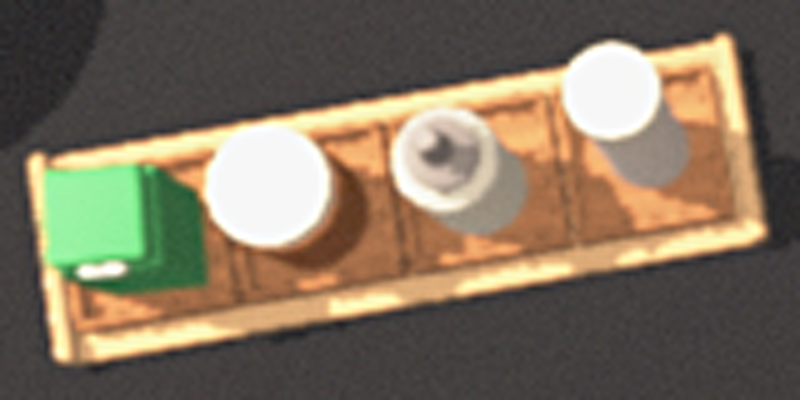

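View pics/ccad.png

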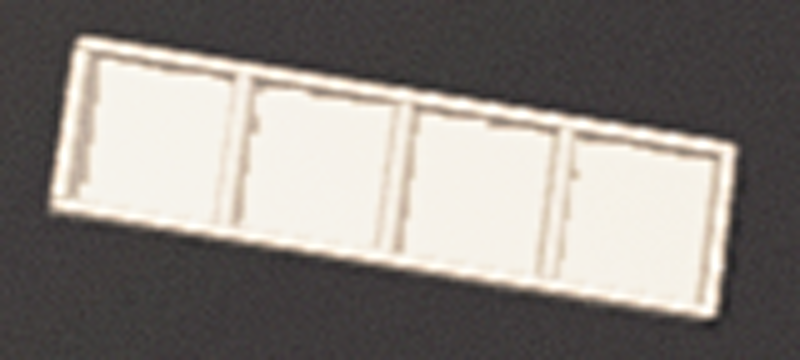

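The tray crop (offset 120,172, 5x) shows the tube cap centre at (612,90), the jar cap at (269,187), the spray shoulder at (444,160) and the box lid centre at about (96,217). The caddy crop shows the rim corners at (80,38), (737,145), (717,320) and (50,212).

```bash
cat > h.py <<'E'
import numpy as np, cv2
from plant import robot, release, clamp, eyes, ticket
def campose(c):
    if "origin" in c: return np.array(c["origin"]),np.array(c["orientation"])
    s=c["s"]; R=np.array(s["orientation"]); T=np.array(c["tool_from_camera"])
    return np.array(s["tool_pos"])+R@T[:3,3], R@T[:3,:3]
def unproj(c,uv,z):
    o,R=campose(c); K=np.array(c["K"])
    uv=np.atleast_2d(uv).astype(float); d=np.c_[(uv[:,0]-K[0,2])/K[0,0],-(uv[:,1]-K[1,2])/K[1,1],-np.ones(len(uv))]@R.T
    return o+d*((z-o[2])/d[:,2])[:,None]
def proj(c,P):
    o,R=campose(c); q=(np.atleast_2d(P)-o)@R; K=np.array(c["K"])
    return np.c_[K[0,2]-K[0,0]*q[:,0]/q[:,2], K[1,2]+K[1,1]*q[:,1]/q[:,2]]
def shot(name,cam="wrist"):
    s=robot.sense(); c=eyes.read_camera(cam); c["s"]=s
    cv2.imwrite(f"pics/{name}.png",c["img"][:,:,::-1]); np.save(f"pics/{name}.npy",c,allow_pickle=True); return c
def load(name): return np.load(f"pics/{name}.npy",allow_pickle=True).item()
def Rdown(a):
    """tool down, closing axis y along world yaw a (start has q6~0 for radial y)"""
    y=np.array([np.cos(a),np.sin(a),0]); z=np.array([0,0,-1.]); return np.c_[np.cross(y,z),y,z]
E
python3 - <<'E'
from h import *
c=eyes.read_camera("top"); c["s"]=None
cr=lambda x,y,ox,oy:((np.array([x,y]).T+.5)/5-.5+[ox,oy])
cc=cr([80,737,717,50],[38,145,320,212],340,185)
P=unproj(c,cc,.016); print("caddy",P.round(4)); m=P.mean(0)
v=(P[0]-P[1]+P[3]-P[2])/2; w=(P[0]-P[3]+P[1]-P[2])/2
print(m.round(4),np.linalg.norm(v),np.linalg.norm(w),np.degrees(np.arctan2(-v[0],v[1])),np.degrees(np.arctan2(w[1],w[0])))
tc=cr([38,735,765,62],[155,38,238,362],120,172)
for z in (.006,.012,.018):
    P=unproj(c,tc,z); m=P.mean(0); v=(P[0]-P[1]+P[3]-P[2])/2; w=(P[0]-P[3]+P[1]-P[2])/2
    print("tray",z,m.round(4),np.linalg.norm(v),np.linalg.norm(w),np.degrees(np.arctan2(-v[0],v[1])),np.degrees(np.arctan2(w[1],w[0])))
th=np.arctan2(-v[0],v[1])
for n,x,y,z in (("tube",612,90,.108),("jar",269,187,.066),("spray",444,160,.066),("box",96,217,.074)):
    p=unproj(c,cr([x],[y],120,172),z)[0]
    d=p-m; print(n,p.round(4),"tray xy",(d[0]*np.cos(th)+d[1]*np.sin(th)).round(4),(-d[0]*np.sin(th)+d[1]*np.cos(th)).round(4))
E
```

```text
caddy [[ 0.5995 -0.0821  0.016 ]
 [ 0.5636 -0.3234  0.016 ]
 [ 0.4992 -0.314   0.016 ]
 [ 0.5352 -0.0714  0.016 ]]
[ 0.5494 -0.1977  0.016 ] 0.24462337259214656 0.06514933656121306 -8.454759998886075 -8.896463872807152
tray 0.006 [0.562  0.2006 0.006 ] 0.2558689424471229 0.07597598412724982 10.890050208041025 9.683628955222092
tray 0.012 [0.5609 0.1992 0.012 ] 0.25400639473774805 0.07542293187381763 10.890050208041021 9.683628955222078
tray 0.018 [0.5599 0.1977 0.018 ] 0.2521438470283733 0.0748698796203854 10.890050208041018 9.68362895522209
tube [0.5805 0.1109 0.108 ] tray xy 0.0038 -0.0892
jar [0.5545 0.2312 0.066 ] tray xy 0.001 0.0339
spray [0.5647 0.1729 0.066 ] tray xy -0.0 -0.0253
box [0.5421 0.2854 0.074 ] tray xy -0.0009 0.0894
```

```bash
python3 - <<'E'
from h import *
robot.reach([.556,.225,.30],Rdown(np.radians(10.5)))
s=robot.sense(); print(s["time_s"],s["tool_pos"],s["joint_positions"])
c=shot("w1"); print(c["K"])
T=np.array([.5612,.1996,0]);th=np.radians(10.6)
R=np.array([[np.cos(th),-np.sin(th)],[np.sin(th),np.cos(th)]])
P=[np.r_[T[:2]+R@[x,y],.006] for x,y in ((38,128),(38,-128),(-38,-128),(-38,128))for x,y in [(x/1e3,y/1e3)]]
print(proj(c,P).round(0))
print(proj(c,[[.5805,.1109,.108],[.5545,.2312,.066],[.5647,.1729,.066],[.5421,.2854,.074]]).round(1))
E
```

```text
3.5667 [0.55622012 0.22454695 0.29995947] [ 3.44866142e-01  1.51332833e-01  1.90003163e+00 -7.28415304e-05
  1.09027885e+00  1.62392024e-01]
[[401.08705942   0.         310.81060292]
 [  0.         401.08705942 240.15228995]
 [  0.           0.           1.        ]]
[[348. 100.]
 [343. 322.]
 [281. 322.]
 [275. 100.]]
[[314.7 337.4]
 [310.7 201.3]
 [310.2 259.4]
 [308.1 142.4]]
```

View pics/w1.png

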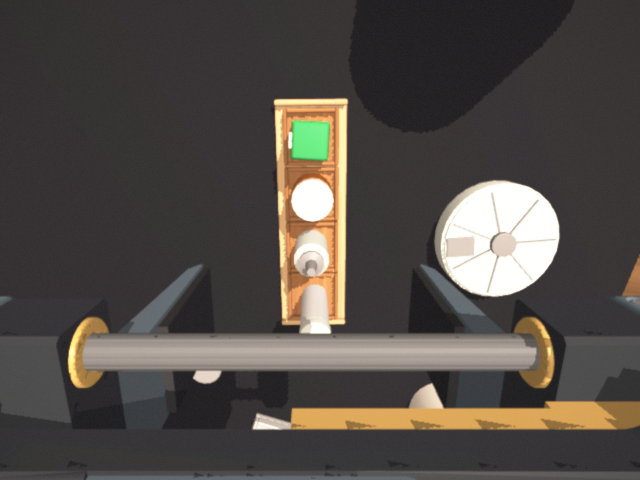

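The wrist view agrees with the predictions to 1–2 px: box at (310,141), jar at (312,199), spray nozzle at (311,264), tube cap hidden. I'll enlarge it.

```bash
python3 - <<'E'
import cv2
im=cv2.imread("pics/w1.png")
cv2.imwrite("pics/w1c.png",cv2.rotate(cv2.resize(im[95:285,260:365],None,fx=4,fy=4,interpolation=cv2.INTER_CUBIC),cv2.ROTATE_90_CLOCKWISE))
E
```

```text
(no output)
```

View pics/w1c.png

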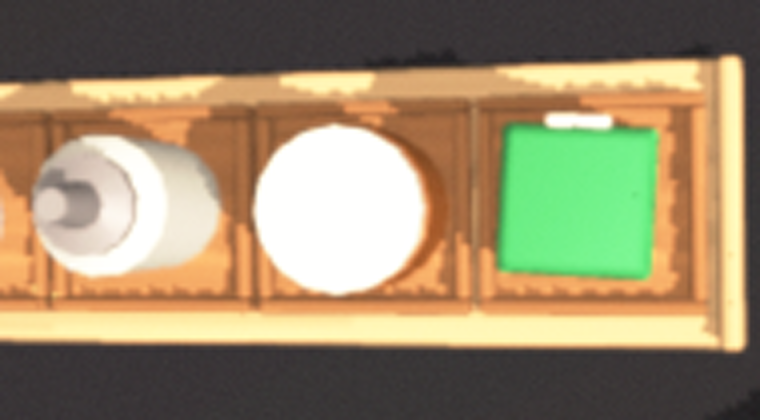

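In the crop the box lid corners are (506,125), (657,129), (651,279) and (499,272). There is a white tab on its -x side. The jar cap centre is at (340,209) and the spray shoulder at about (102,205).

```bash
python3 - <<'E'
from h import *
c=load("w1"); f=lambda X,Y:[(Y+.5)/4-.5+260,(759-X+.5)/4-.5+95]
B=unproj(c,[f(506,125),f(657,129),f(651,279),f(499,272)],.074)
print("box",B.mean(0).round(4),[np.degrees(np.arctan2(d[1],d[0])).round(1) for d in (B[3]-B[0],B[2]-B[1],B[1]-B[0],B[2]-B[3])],np.linalg.norm(B[3]-B[0]),np.linalg.norm(B[1]-B[0]))
print("jar",unproj(c,[f(340,209)],.066).round(4),"spray",unproj(c,[f(102,205)],.066).round(4))
E
```

```text
box [0.5434 0.2878 0.074 ] [np.float64(7.8), np.float64(8.2), np.float64(98.1), np.float64(98.4)] 0.03378269923841289 0.03322146802107001
jar [[0.5553 0.2332 0.066 ]] spray [[0.5653 0.1736 0.066 ]]
```

```bash
cat >> h.py <<'E'
CAD=np.array([.5494,-.1977]); CA=np.radians(-8.6)
def comp(y): return CAD+y*np.array([-np.sin(CA),np.cos(CA)])
def st(t):
    s=robot.sense(); print(t,"t%.1f"%s["time_s"],"w%.1f"%(s["grip_width"]*1e3),"F",np.round(s["contact_force"],1),"ff",np.round(s["finger_force"],1),"p",np.round(s["tool_pos"],4)); return s
def pick(xy,yaw,h,squeeze=20,clear=.20):
    R=Rdown(yaw); z=.010+h+.003
    robot.reach([*xy,clear],R); robot.movel([*xy,z+.02],rate=.12); robot.movel([*xy,z],rate=.05); st("down")
    clamp(squeeze); st("closed")
    robot.movel([*xy,z+.03],rate=.06); robot.movel([*xy,max(clear,z+.12)],rate=.15); st("lifted")
def place(y,h,clear=.20):
    xy=comp(y); R=Rdown(CA); z=.004+h+.003
    robot.reach([*xy,max(clear,z+.10)],R); robot.movel([*xy,z+.02],rate=.15); robot.movel([*xy,z+.002],rate=.05)
    f0=st("near")["contact_force"][2]
    for k in range(7):
        robot.movel([*xy,z+.0015-k*.0005],rate=.02)
        f=robot.sense()["contact_force"][2]
        if f-f0>2: break
    print("touch k",k,"dF",round(f-f0,1)); return xy,z
def letgo(xy,z,clear=.20):
    release(); st("open"); p=robot.sense()["tool_pos"]; robot.movel([xy[0],xy[1],p[2]+.03],rate=.08); robot.movel([*xy,max(clear,z+.1)],rate=.2)
E
python3 - <<'E'
from h import *
pick([.5428,.2866],np.radians(8.1),.033)
shot("w2"); shot("s2","scene")
E
```

```text
down t6.0 w91.4 F [0.5 0.7 0.6] ff 0.0 p [0.5426 0.2865 0.0457]
closed t6.9 w35.9 F [ 0.7  0.3 -0.1] ff 20.0 p [0.5428 0.2866 0.046 ]
lifted t8.5 w35.6 F [ 0.  -0.4 -1.3] ff 20.0 p [0.5423 0.2863 0.199 ]
```

Width is 36 mm, so the pads are clear of the tab. Now I place it.

```bash
python3 - <<'E'
from h import *
xy,z=place(-.09,.033); letgo(xy,z)
st("up"); shot("w3"); c=shot("s3","scene")
im=np.vstack([cv2.resize(c["img"][240:340,150:320],(595,350)),cv2.resize(eyes.read_camera("top")["img"][185:257,340:500],(595,250))])
cv2.imwrite("pics/v3.png",im[:,:,::-1])
E
```

```text
near t12.2 w35.8 F [-0.2 -0.2 -0.4] ff 20.0 p [ 0.5358 -0.2866  0.0417]
touch k 4 dF 9.3
open t14.4 w91.1 F [0.  1.3 0.3] ff 0.0 p [ 0.536  -0.2867  0.0395]
up t15.8 w91.0 F [-0.8  0.4 -0.6] ff 0.0 p [ 0.5353 -0.2863  0.1987]
```

View pics/v3.png

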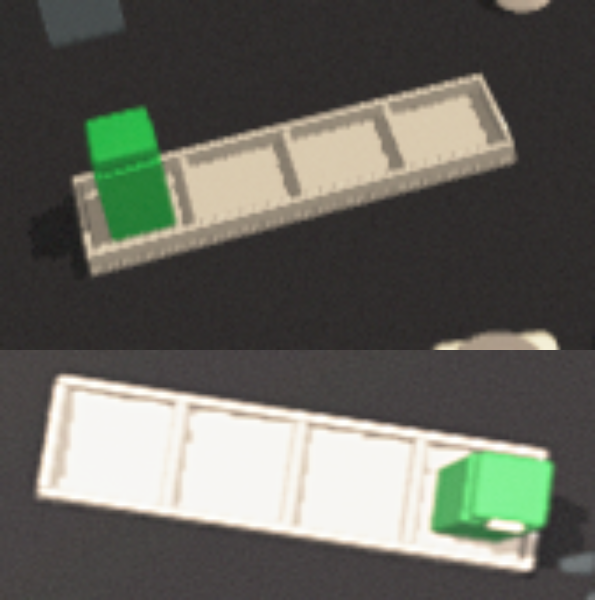

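View pics/w3.png

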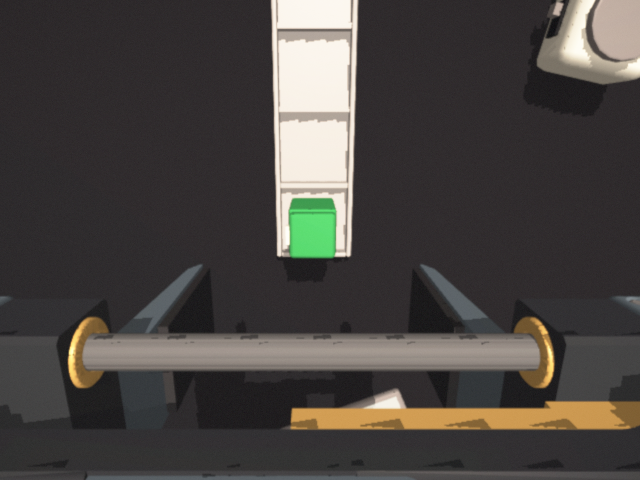

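The box stands upright and centred in the rightmost compartment (wrist px (313,230)). Jar and spray next.

```bash
python3 - <<'E'
from h import *
pick([.555,.2322],np.radians(10.4),.035)
xy,z=place(-.03,.035); letgo(xy,z); st("up")
c=shot("s4","scene"); im=cv2.resize(c["img"][180:330,150:470],(800,375)); cv2.imwrite("pics/v4.png",im[:,:,::-1])
E
```

```text
down t19.6 w91.2 F [-0.3  0.7 -0.4] ff 0.0 p [0.5549 0.2321 0.0477]
closed t20.4 w42.6 F [ 0.2 -0.7  1.7] ff 20.0 p [0.555  0.2322 0.048 ]
lifted t22.0 w42.9 F [-0.3  0.1 -2.1] ff 20.0 p [0.5545 0.232  0.199 ]
near t25.3 w42.6 F [ 0.4  0.1 -0.6] ff 20.0 p [ 0.5448 -0.2273  0.0437]
touch k 4 dF 9.4
open t27.4 w91.3 F [-0.7 -0.5  0.9] ff 0.0 p [ 0.5449 -0.2274  0.0415]
up t28.7 w90.8 F [-0.7  0.6 -0.7] ff 0.0 p [ 0.5443 -0.2271  0.1988]
```

View pics/v4.png

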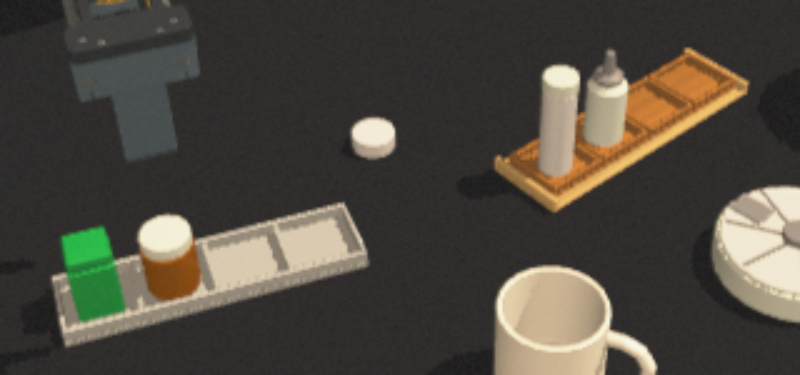

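The jar stands upright next to the box. Spray and tube next.

```bash
python3 - <<'E'
from h import *
pick([.565,.1733],np.radians(10.5),.040,15)
xy,z=place(.03,.040); letgo(xy,z); st("up")
c=shot("s5","scene"); im=cv2.resize(c["img"][180:330,150:470],(800,375)); cv2.imwrite("pics/v5.png",im[:,:,::-1])
E
```

```text
down t32.0 w91.3 F [ 1.2 -0.1 -0.2] ff 0.0 p [0.5649 0.1733 0.0527]
closed t32.9 w35.7 F [ 0. -0. -0.] ff 15.0 p [0.565  0.1733 0.053 ]
lifted t34.5 w35.5 F [ 0.2  0.1 -1.5] ff 15.0 p [0.5645 0.1731 0.199 ]
near t37.3 w35.3 F [ 0.4  0.1 -1.2] ff 15.0 p [ 0.5538 -0.168   0.0487]
touch k 4 dF 9.9
open t39.5 w91.2 F [ 1.5  0.3 -0.1] ff 0.0 p [ 0.5539 -0.168   0.0465]
up t40.8 w91.2 F [ 0.1 -1.   0.7] ff 0.0 p [ 0.5532 -0.1678  0.1989]
```

View pics/v5.png

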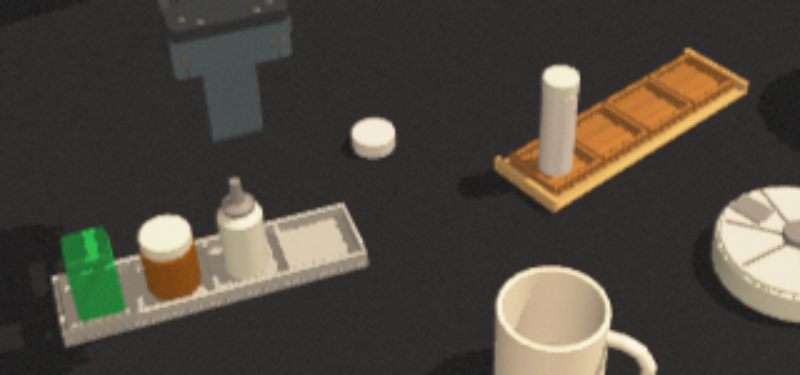

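Spray is upright. I'll cross-check the tube position in the scene view (cap top centre at about crop (561,76), base at about (557,168)), then move it.

```bash
python3 - <<'E'
from h import *
c=load("s5"); a=unproj(c,[150+561/2.5,180+76/2.5],.108)[0]; b=unproj(c,[150+557/2.5,180+167/2.5],.010)[0]
print("scene est",a.round(4),b.round(4))
if np.linalg.norm(a[:2]-[.5805,.1109])<.008:
    pick([.5800,.1115],np.radians(10.5),.047,15,clear=.22)
    xy,z=place(.09,.047,clear=.22); letgo(xy,z,.22); st("up")
    c=shot("s6","scene"); im=cv2.resize(c["img"][220:340,150:320],(595,420)); t=cv2.resize(eyes.read_camera("top")["img"][180:260,340:500],(595,180))
    cv2.imwrite("pics/v6.png",np.vstack([im,t])[:,:,::-1])
E
```

```text
scene est [0.5827 0.1129 0.108 ] [0.5846 0.114  0.01  ]
down t43.8 w91.1 F [-0.6  0.   0.5] ff 0.0 p [0.5799 0.1115 0.0597]
closed t44.8 w29.0 F [ 0.5 -0.8 -0.6] ff 15.0 p [0.5801 0.1115 0.06  ]
lifted t46.4 w29.0 F [ 1.1  0.3 -0.9] ff 15.0 p [0.5794 0.1114 0.219 ]
near t48.9 w28.4 F [ 0.4  0.5 -1. ] ff 15.0 p [ 0.5627 -0.1087  0.0557]
touch k 4 dF 10.5
open t51.2 w91.2 F [ 0.7  0.4 -0.3] ff 0.0 p [ 0.5629 -0.1087  0.0535]
up t52.6 w91.3 F [-0.5  0.1  0.9] ff 0.0 p [ 0.5622 -0.1086  0.2188]
```

View pics/v6.png

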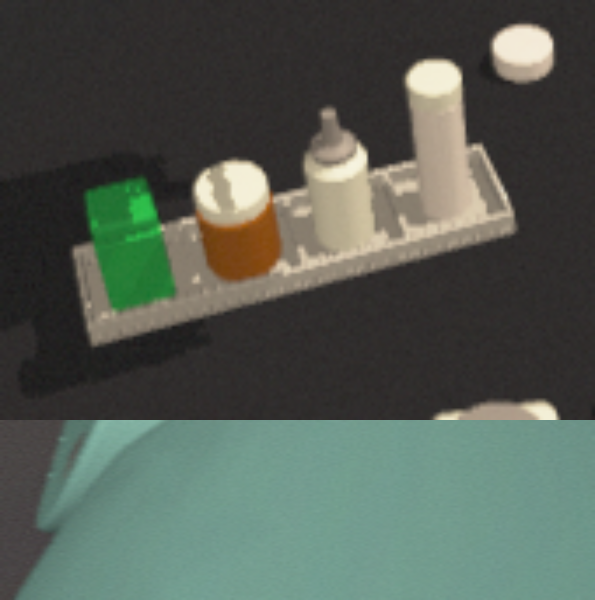

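All four stand upright in their own compartments (robot's right to left: box, jar, spray, tube), and the gripper is open and clear.

```bash
python3 - <<'E'
from h import *
robot.wait(.5); print(ticket.sign_off())
E
```

```text
the job is handed in; nothing more can be done
None
```

The job is handed in at about 53 s: all four containers were upright and released in the caddy in reverse order, from the robot's left tube, spray, jar, box, and the sign-off call gave no verdict.

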